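# Check the goldsmith's torch is cold, then set its burner cap

### The arm

A 6-joint arm with a two-finger parallel gripper is mounted at the origin on the work surface. World frame = base frame: x ahead of the robot, y to its left, z up, the work surface at z = 0. Lengths are in m, angles in degrees, forces in N, time in s.
With the tool pointing down it reaches from about 0.35 to 0.875 m from the base axis. Payload 4.2 kg.
Tool frame: the origin (TCP) lies between the finger pads, 19 mm behind the fingertips; this is the grasp point; x points along the fingers, y is the direction in which the jaws open and shut, and the axes are right-handed (so a half turn about x gives the same grasp; the last joint's range is limited). The gripper opens to 87 mm and grips with 3 to 60 N. Pads are 19 mm wide; open, the fingers measure 117 mm over their backs; the gripper's body (75 mm by 190 mm) begins 51 mm behind the grasp point.
Start: joints at [79.389, 22.042, 0.453, 0, -68.411, -14.817], TCP at [0.268, 0.564, 0.241] pointing down, gripper open.
Joint ranges: [-179.83, 179.83], [-69.29, 118.12], [-61.27, 80.66], [-181.25, 117.63], [-171.15, -9.14], [-177.46, 177.46]. Speed limits (degrees/s): [159.86, 159.86, 180, 180, 180, 180].

### API

Orientations are given as a 3x3 rotation matrix whose columns are the frame's x, y, z axes.
In Python, from station import r, viewer, spotter gives the robot as it stands.
- The arm moves only by the tool move_arm, never from a script. Its argument "series" is a list that holds one entry, the list of rows, each a list of 7 numbers: the turn, a rotation vector about the world's x, y, z scaled (see below), then the shift along the world's x, y, z scaled (see below), then the opening, from 0 (shut) to 1 (fully open). A call has 1 to 20 rows; each row shifts and turns the pose as measured when the row begins; what a row does not reach is not made up. The controller multiplies each number of a shift by 60 mm and each number of a turn by 8 degrees. A row lasts 1/8 s, in which the tool goes at most 62.5 mm and 10.7 degrees, less where a joint would pass 70% of its speed; a pose out of reach is approached as far as the arm can. A call with a number of a shift or a turn outside -1 to 1 is refused whole. A call with a gripper value outside its range is refused whole. The fingers move at their own pace and stop on an object; the grip force is fixed at half the most. Time passes only in rows, so rows that do not move let the fingers close. It gives the time, the measured TCP pose, the force and the opening at its end, in the units of the state.
- r.sense(): the state, without advancing time (a new reading comes with each control period).
- viewer.capture(name): name is "scene" or "top" or "wrist"; returns (picture, depth): 420x560x3 uint8, red, green, blue; 420x560 float32, m along the optical axis (not along the pixel's ray), 0 where there is no reading.
- viewer.camera_params(name): a dict with "mtx" (3x3 intrinsics, pixels), "pose" (4x4, takes a point from camera to world coordinates). Camera axes: x right, y down, z forward; pixel columns grow to the right and rows downward; lengths in m; the calibration is good to about 2 mm. A picture is of the moment at which its call begins: read the wrist's pose just before it. camera_params takes no time and is no camera call; for the wrist camera it gives the pose at the moment of the call.
- r.finish_job(): hands the job in, once; it reports no verdict.
Trained networks look in the newest picture that a camera, given by its name, has taken for a name from the list of things; names that differ only in an ending like _2 or _b are one class to them, and where a whole thing is asked for, a point or a joint stands for the part that bears it (a point fixed in the world has none). Each returns a list of dicts, best first, with "conf" (0 to 1); they miss things now and then, are a little off and sometimes report something else, mostly with a low value. They report only what shows in the picture. A call takes as long as a camera call. They do not tell look-alikes from the thing itself.
- spotter.find_in(camera, name): "centre" ([column, row] in pixels, amid what is visible of it).
- spotter.trace(camera, name): "mask" (420x560 bool, what is visible of it) and "centre" ([column, row] in pixels, amid what is visible of it).
The state is a dict: "time_s": time; "joints": joint angles; "joint_velocities": joint speeds; "effort": joint torques, N m; "tcp_pos": TCP position; "ee_rot": TCP orientation; "wrist_force": force on the tool from outside, world axes, zero at the start; "moment": the same for the moment, N m; "gripper_width": opening from 0.0 (shut) to 1.0 (fully open).
Only numpy, scipy, OpenCV 4.12 (cv2) and the standard library are available. Lean on these libraries where they do the work, as an engineer would, in place of code of your own. Each camera call takes 0.05 s, during which the arm holds its last target.

### The job

Pick up the pocket infrared thermometer and, to check that the bench torch is cold, point its lens straight at the torch's burner tip from about 10 cm away and hold it steady there for a good second; then lay it flat on the bench again without dropping it. Next screw the torch's knurled burner cap all the way down (clockwise seen from above) until it bottoms out, back it off a quarter turn, and finish there with the gripper still holding the cap. Leave everything else on the bench where it is.

Things in the scene. Friction and masses are not known exactly. Their poses are not given: they have to be found in the camera images.
- torch: Brass bench torch standing upright, fixed: a dark steel foot 110 mm across and 14 mm high, a brass column with a 30 mm valve block and a small black knob reaching 50 mm out along its own +x (38 mm up), a 40 mm wide shoulder whose top is 70 mm above the bench, and on it the knurled cap. Origin: on the bench at the column's axis, z up.
- cap (a joint): Turn of the knurled brass cap, rad: 0 = bottomed out on the shoulder (hard stop), growing as it is unscrewed (anticlockwise from above), at most 4.0; starts 1.6 to 3.0 unscrewed. A quarter turn back from the stop is 1.57. Right-hand thread: sinks 10 mm per clockwise turn (1.6 mm per rad), cannot come off. Stiff (about 0.06 N m), stays where left.
- cap_grip (a point): Centre of the cap's knurled part, on its vertical axis (83 mm above the bench when bottomed out, rises with the cap). The knurled part is 42 mm across and 26 mm high, free all round; on it stands a burner snout 19 mm across, 20 mm high. A small raised bar on the cap's top face lies along this point's x axis and turns with the cap.
- burner_tip (a point): Point to aim at: on the axis of the cap's snout, 10 mm below the snout's open top (106 mm above the bench when the cap is bottomed out; rises with it).
- thermometer: Loose pocket infrared thermometer, a grey plastic bar 150 mm long (along its x), 32 mm wide (y) and 30 mm high (z), 0.1 to 0.18 kg, lying flat. Origin: centre of its underside; +x points to the lens end, a round black nose; on its top are a small round black button near the lens and a rectangular black display towards the other end. Its weight is centred.
- lens (a point): Centre of the thermometer's lens, on its front end, 75 mm along +x from the origin and 15 mm up. Axes as the thermometer's: it looks along +x.
- brick: Bystander, fixed: terracotta soldering slab 140 x 200 x 25 mm. Origin: centre of its underside.
- tweezers: Bystander: steel tweezers 156 mm long, 22 mm wide, 7 mm high, lying on the slab. Origin: centre of the underside.
- beaker: Bystander: plain steel beaker 80 mm across, 105 mm high. Origin: centre of its underside.
- bowl: Bystander: steel bowl 140 mm across, 50 mm high. Origin: centre of its underside.
- dish: Bystander: flat steel dish 90 mm across, 12 mm high. Origin: centre of its underside.
- flux_jar: Bystander: small white ceramic jar with a black lid, 40 mm across, 45 mm high. Origin: centre of its underside.
- spool: Bystander: spool of copper wire with black flanges, 56 mm across, 26 mm high. Origin: centre of its underside.
- mallet: Bystander: wooden mallet lying along its x, 220 mm long, head 85 mm wide and 40 mm high. Origin: under the middle of its length.
Not all that is in view belongs to the job. Of the things that look like the thermometer, the smallest one is meant. What is shaped like the torch but green or pink is not meant.

How it is judged (in metres and radians):
On the way, in this order (a step that is already met when the one before it is completed fails the run):
1. thermometer held up, lens 5 to 20 cm from the burner tip and pointing within 22 mm of it, steady for 0.8 s (x of burner_tip in the frame of lens between 0.05 and 0.2 m and y of burner_tip in the frame of lens between -0.022 and 0.022 m and z of burner_tip in the frame of lens between -0.022 and 0.022 m and height (world z) of thermometer above 0.04 m and linear speed of thermometer below 0.03 m/s and contact force between the fingers and thermometer above 1 N), for 0.8 s.
2. thermometer laid flat on the bench and let go (height (world z) of thermometer below 0.012 m and angle between thermometer's own z axis and vertical below 0.12 rad and contact force between the fingers and thermometer below 0.1 N and linear speed of thermometer below 0.03 m/s), for 0.2 s.
3. cap screwed down until it bottoms out (value of joint cap below 0.08 rad), for 0.1 s.
At the end, for the whole second after the job is handed in: the cap stands a quarter turn (90 degrees, give or take 17) above its stop and is still, the fingers grip it with over 3 N, their TCP within 35 mm of the middle of the knurled part; the thermometer lies flat on the bench, let go and at rest (all of step 2 and value of joint cap between 1.2708 and 1.8708 rad and velocity of joint cap between -0.1 and 0.1 rad/s and contact force between the fingers and cap above 3 N and distance between the grasp point and cap_grip below 0.035 m); the arm keeps its last pose, push and grip.
It fails at once if the thermometer is dropped (falls free faster than 0.7 m/s) (contact force between the fingers and thermometer below 0.1 N and linear speed of thermometer above 0.7 m/s).
It fails at once if a bystander is moved by more than 30 mm (distance of any of tweezers, beaker, bowl, dish, flux_jar, spool, mallet from where it was at the start of the episode above 0.03 m).
It fails at once if the beaker or the jar is tipped (angle between any of beaker, flux_jar's own z axis and vertical above 0.5 rad).
It also fails if it takes over 66 s, if anything falls off the work surface, if the arm or the gripper's body presses on something with over 40 N, if the wrist force passes 120 N, or if a joint passes its speed limit or range.

## Working session

There is one attempt and no reset: what is moved stays moved. The work goes in short steps, Python scripts to look and compute and a tool call to move; the robot and the scene stay as the last step left them, time stands still between calls to the robot, and variables do not carry over. Pictures are saved under pics/ and viewed, and the job is handed in when it is done.

Besides the shell and the picture viewer there is one more tool, called after ">>>" by a JSON object that holds its "fn" and its "kwargs". move_arm: Moves the arm, as the interface text tells. Its arguments: {"type":"object","properties":{"series":{"type":"array","items":{"type":"array","items":{"type":"array","items":{"type":"number","minimum":-1,"maximum":1}}}}},"required":["series"]}

```bash
ls; mkdir -p pics
cat > h.py <<'E'
import numpy as np, cv2
from station import r, viewer, spotter
def cap(n,f):
    p,d=viewer.capture(n); c=viewer.camera_params(n); cv2.imwrite('pics/'+f+'.png',p[:,:,::-1]); 
    np.savez('pics/'+f+'.npz',p=p,d=d,K=c['mtx'],T=c['pose']); return p,d,np.array(c['mtx']),np.array(c['pose'])
def cloud(d,K,T):
    v,u=np.mgrid[:d.shape[0],:d.shape[1]]
    P=np.stack([(u-K[0,2])/K[0,0]*d,(v-K[1,2])/K[1,1]*d,d],-1)
    return P@T[:3,:3].T+T[:3,3]
E
python3 - <<'E'
from h import *
s=r.sense(); print({k:np.round(v,3).tolist() for k,v in s.items()})
for n in ('scene','top'):
    p,d,K,T=cap(n,n+'0'); W=cloud(d,K,T); print(n,K.round(1).tolist(),T.round(3).tolist())
    for nm in ('torch','cap','thermometer','lens','beaker','bowl','dish','flux_jar','spool','mallet','brick'):
        for o in spotter.trace(n,nm)[:4]:
            m=o['mask']&(d>0); 
            if m.sum()<5: continue
            q=W[m]; print(nm,round(o['conf'],2),np.round(o['centre']),np.median(q,0).round(3),'min',np.percentile(q,2,axis=0).round(3),'max',np.percentile(q,98,axis=0).round(3))
print(r.sense()['time_s'])
E
```

```text
pics
{'time_s': 0.0, 'joints': [79.388, 22.093, 0.379, -0.029, -68.411, -14.819], 'joint_velocities': [0.066, 0.006, 0.122, -0.027, 0.041, 0.059], 'effort': [0.001, -39.067, 18.741, 4.22, 0.011, -0.0], 'tcp_pos': [0.268, 0.564, 0.24], 'ee_rot': [[-0.001, -0.43, -0.903], [-0.002, -0.903, 0.43], [-1.0, 0.002, -0.0]], 'wrist_force': [-0.171, 0.778, 0.221], 'moment': [-0.034, 0.005, 0.015], 'gripper_width': 1.0}
scene [[414.8, 0.0, 281.3], [0.0, 414.8, 212.0], [0.0, 0.0, 1.0]] [[-0.064, 0.623, -0.78, 1.339], [0.998, 0.053, -0.039, 0.03], [0.017, -0.78, -0.625, 0.724], [0.0, 0.0, 0.0, 1.0]]
torch 0.85 [346. 280.] [0.707 0.144 0.016] min [0.649 0.099 0.002] max [0.746 0.195 0.116]
torch 0.72 [487. 276.] [0.676 0.456 0.017] min [0.615 0.412 0.003] max [0.715 0.507 0.116]
torch 0.55 [332. 228.] [0.539 0.121 0.017] min [0.457 0.074 0.002] max [0.577 0.171 0.12 ]
cap 0.78 [347. 256.] [0.702 0.145 0.097] min [0.679 0.126 0.074] max [0.714 0.166 0.118]
cap 0.76 [336. 207.] [0.534 0.122 0.101] min [0.512 0.103 0.08 ] max [0.546 0.142 0.123]
cap 0.69 [492. 260.] [0.671 0.459 0.096] min [0.646 0.44
[... 3074 characters left out ...]
37  0.051]
bowl 0.53 [297. 142.] [ 0.778 -0.051  0.024] min [ 0.717 -0.147  0.011] max [0.851 0.041 0.029]
dish 0.96 [300. 273.] [ 0.358 -0.039  0.008] min [ 0.318 -0.081 -0.001] max [0.399 0.    0.015]
flux_jar 0.42 [296. 173.] [ 0.667 -0.047  0.041] min [ 0.653 -0.068 -0.003] max [ 0.705 -0.027  0.048]
flux_jar 0.23 [300. 141.] [ 0.781 -0.058  0.024] min [ 0.717 -0.15   0.012] max [0.852 0.04  0.03 ]
spool 0.5 [240. 271.] [0.368 0.15  0.025] min [ 0.343  0.124 -0.001] max [0.395 0.177 0.03 ]
mallet 0.67 [434. 192.] [ 0.593 -0.451  0.029] min [ 0.432 -0.492  0.   ] max [ 0.643 -0.411  0.041]
brick 0.78 [298. 141.] [ 0.781 -0.054  0.024] min [ 0.717 -0.15   0.01 ] max [0.853 0.041 0.03 ]
1.2
```

View pics/scene0.png

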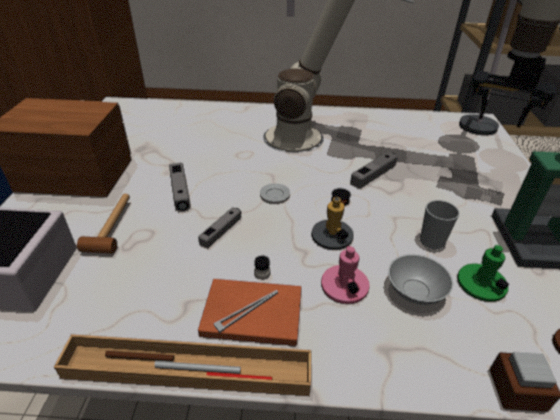

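View pics/top0.png

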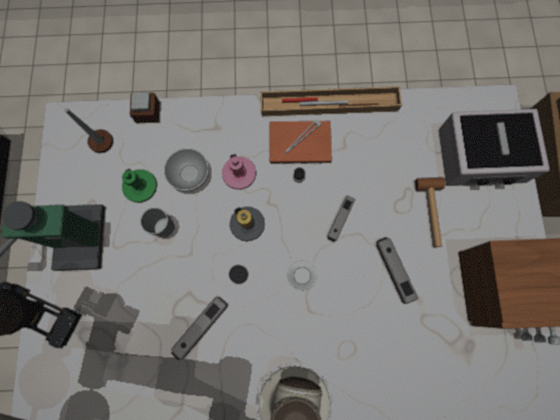

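Run:
```python
import cv2,numpy as np
t=cv2.imread('pics/top0.png'); s=cv2.imread('pics/scene0.png')
a=cv2.resize(t[140:260,200:400],(800,480),interpolation=cv2.INTER_CUBIC); cv2.imwrite('pics/c1.png',a)
a=cv2.resize(s[170:320,180:380],(800,600),interpolation=cv2.INTER_CUBIC); cv2.imwrite('pics/c2.png',a)
```

```text
(no output)
```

View pics/c1.png

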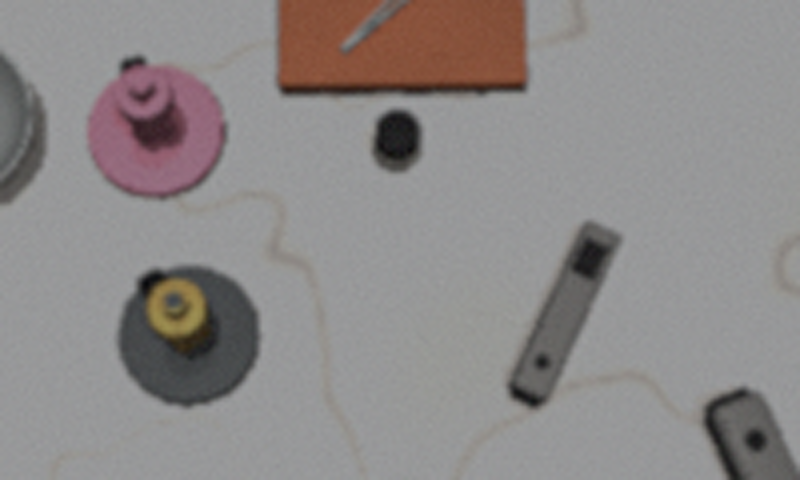

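View pics/c2.png

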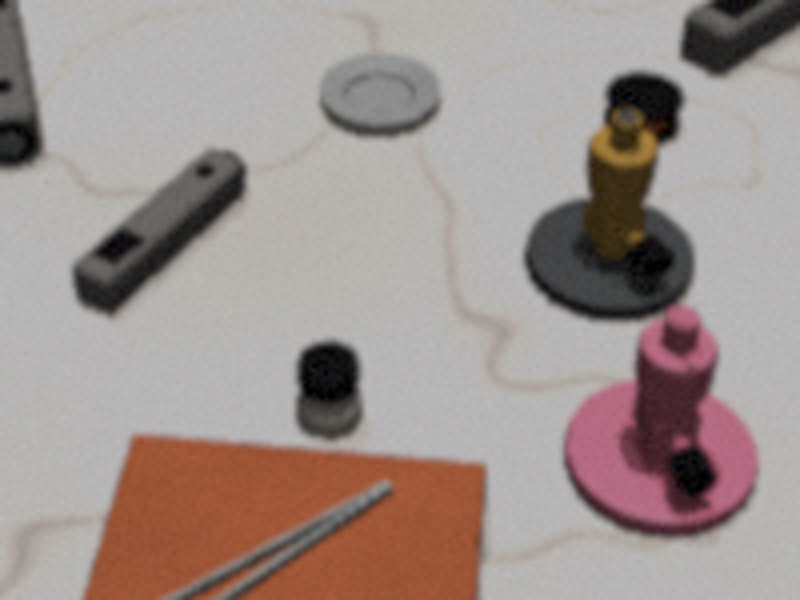

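The smallest of the three thermometers is the one at scene (220,226), top (342,217). It's about 150 mm long; the others at scene (178,185) and (373,171) are clearly bigger and 45 mm high. Its button and black nose are at the top-view lower-left end, near (332,237). The real torch is the brass one at scene (335,220), top (247,220); the pink and green ones are decoys. Next I'll fit poses.

Run:
```python
import numpy as np,cv2
from h import cloud
from scipy.optimize import least_squares
for n in('top0','scene0'):
    z=np.load(f'pics/{n}.npz'); W=cloud(z['d'],z['K'],z['T']).reshape(-1,3); W=W[(z['d']>0).ravel()]
    b=W[np.abs(W[:,0]-.3)<.3]; b=b[(np.abs(b[:,2])<.01)&(np.abs(b[:,1])<.3)]; print(n,'bench z',np.median(b[:,2]))
    m=(abs(W[:,0]-.53)<.11)&(abs(W[:,1]+.167)<.1)&(W[:,2]>.022)&(W[:,2]<.05); q=W[m]
    rc=cv2.minAreaRect(q[:,:2].astype(np.float32)*1000); print('therm',m.sum(),rc,cv2.boxPoints(rc).round().tolist(), np.median(q[:,2]))
    c=q[:,:2]-q[:,:2].mean(0); w,v=np.linalg.eigh(c.T@c); print('pca',v[:,1], q.mean(0))
    t=W[(np.hypot(W[:,0]-.522,W[:,1]-.122)<.09)]
    for lo,hi,nm in((.008,.02,'foot'),(.075,.094,'side'),(.093,.104,'capface'),(.112,.13,'snouttop')):
        q=t[(t[:,2]>lo)&(t[:,2]<hi)]
        print(nm,len(q),q.mean(0).round(4),np.percentile(q,2,axis=0).round(4),np.percentile(q,98,axis=0).round(4), cv2.minEnclosingCircle(q[:,:2].astype(np.float32)*1000))
    q=t[(t[:,2]>.078)&(t[:,2]<.095)]
    f=least_squares(lambda p:np.hypot(q[:,0]-p[0],q[:,1]-p[1])-.021,[.522,.122],loss='soft_l1',f_scale=.002); print('axis',f.x)
```

```text
top0 bench z -0.0005905455955999006
therm 476 ((526.23193359375, -167.14688110351562), (31.891048431396484, 146.79251098632812), 62.08600997924805) [[454.0, -147.0], [584.0, -216.0], [599.0, -187.0], [469.0, -119.0]] 0.028789970598005032
pca [-0.88425631  0.4670019 ] [ 0.52613824 -0.16691466  0.02872584]
foot 708 [0.5169 0.1202 0.0133] [0.4727 0.0731 0.0088] [0.5741 0.1723 0.0178] ((524.0103149414062, 122.98514556884766), 54.96668243408203)
side 19 [0.5093 0.1173 0.086 ] [0.5026 0.1022 0.0766] [0.5272 0.1408 0.0935] ((520.5994873046875, 122.69275665283203), 21.18436622619629)
capface 133 [0.5218 0.1221 0.0991] [0.5039 0.103  0.0953] [0.5427 0.1429 0.1032] ((523.7769775390625, 123.01836395263672), 21.63023567199707)
snouttop 36 [0.5225 0.1231 0.1199] [0.5147 0.1149 0.1147] [0.5313 0.1319 0.1235] ((522.7988891601562, 123.24946594238281), 9.181791305541992)
axis [0.52377669 0.12335609]
scene0 bench z 0.0019033072391700934
therm 535 ((527.1578979492188, -166.94918823242188), (34.70199966430664, 152.04470825195312), 61.85035705566406) [[452.0, -146.0], [586.0, -218.0], [602.0, -188.0], [468.0, -116.0]] 0.031021262758725632
pca [-0.88211114  0.47104134] [ 0.53592171 -0.1679152   0.03047094]
foot 730 [0.5375 0.1192 0.0151] [0.4814 0.0731 0.0091] [0.5773 0.1731 0.0181] ((525.0189819335938, 124.9217529296875), 56.75869369506836)
side 92 [0.5403 0.1216 0.0857] [0.5294 0.1032 0.077 ] [0.5465 0.1425 0.0935] ((528.6332397460938, 123.70877075195312), 21.145349502563477)
capface 139 [0.5321 0.1229 0.1   ] [0.5115 0.1024 0.0938] [0.5451 0.1439 0.1035] ((525.7735595703125, 123.12446594238281), 21.431167602539062)
snouttop 51 [0.5275 0.123  0.1193] [0.5181 0.1149 0.1122] [0.5349 0.1319 0.124 ] ((525.6178588867188, 124.41558837890625), 10.133319854736328)
axis [0.5236989  0.12346083]
```

>>> {"fn": "move_arm", "kwargs": {"series": [[[0,0,-0.3,0.28,-0.81,0,1],[0,0,0,0.28,-0.81,0,1],[0,0,0,0.28,-0.81,0,1],[0,0,0,0.28,-0.81,0,1],[0,0,0,0.28,-0.81,0,1],[0,0,0,0.28,-0.81,0,1],[0,0,0,0.28,-0.81,0,1],[0,0,0,0.28,-0.81,0,1],[0,0,0,0.28,-0.81,0,1],[0,0,0,0.28,-0.81,0,1],[0,0,0,0.28,-0.81,0,1],[0,0,0,0.28,-0.81,0,1],[0,0,0,0.28,-0.81,0,1],[0,0,0,0.28,-0.81,0,1]]]}}

```text
time_s: 2.95
tcp_pos: [0.5077, -0.1346, 0.2443]
ee_rot: [[0.011, -0.46, -0.888], [0.004, -0.888, 0.46], [-1.0, -0.009, -0.007]]
wrist_force: [0.8, 0.7, 0.1]
gripper_width: 0.999
```

>>> {"fn": "move_arm", "kwargs": {"series": [[[-0.03,0.08,-0.08,0.31,-0.53,-0.5,1],[0,0,0,0,0,0,1],[0,0,0,0,0,0,1]]]}}

```text
time_s: 3.32
tcp_pos: [0.5278, -0.1709, 0.214]
ee_rot: [[0.001, -0.475, -0.88], [-0.001, -0.88, 0.475], [-1.0, 0.0, -0.001]]
wrist_force: [1.2, -0.6, -0.3]
gripper_width: 1.003
```

Run:
```python
from h import *
p,d,K,T=cap('wrist','w1'); s=r.sense(); print(s['tcp_pos'],s['ee_rot'],s['joints'],K.round(1).tolist(),T.round(3).tolist())
W=cloud(d,K,T); q=W[(d>0)]; print(d[d>0].min() if (d>0).any() else 0)
m=(abs(q[:,0]-.53)<.11)&(abs(q[:,1]+.167)<.1)&(q[:,2]>.022)&(q[:,2]<.05); q=q[m]
rc=cv2.minAreaRect(q[:,:2].astype(np.float32)*1000); print(rc,cv2.boxPoints(rc).round().tolist(),np.median(q[:,2]))
```

```text
[ 0.52745093 -0.17049877  0.21370429] [[ 4.96742849e-04 -4.74351130e-01 -8.80335594e-01]
 [-3.65570352e-04 -8.80335730e-01  4.74350997e-01]
 [-9.99999810e-01  8.61941270e-05 -6.10709188e-04]] [-1.14743276e+00  1.64289767e+01 -1.20340516e+01  2.31788098e-02
 -6.15080987e+01  6.28192716e+01] [[363.9, 0.0, 279.7], [0.0, 363.9, 207.5], [0.0, 0.0, 1.0]] [[-0.475, -0.849, -0.231, 0.589], [-0.88, 0.458, 0.125, -0.205], [0.0, 0.263, -0.965, 0.357], [0.0, 0.0, 0.0, 1.0]]
0.0539884
((524.3489379882812, -167.11923217773438), (32.049072265625, 150.0379180908203), 61.954532623291016) [[451.0, -146.0], [583.0, -217.0], [598.0, -188.0], [466.0, -118.0]] 0.02966255813574259
```

View pics/w1.png

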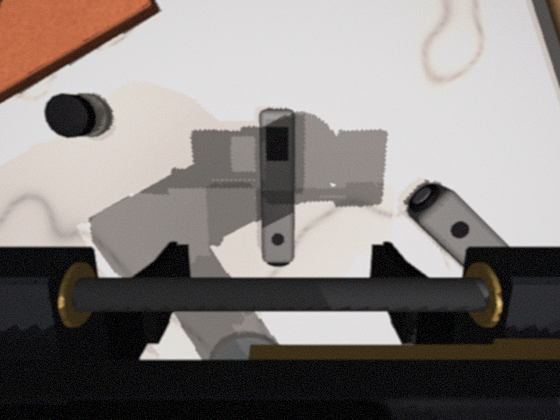

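The wrist view shows the small thermometer at (277,185), square to the open jaws, with its button and nose pointing down at (277,240–262). It measures 150 x 32 x 30 mm, so it is the right one. Moving down to grasp it.

>>> {"fn": "move_arm", "kwargs": {"series": [[[0,0,0,-0.04,0.06,-0.8,1],[0,0,0,0,0,-0.8,1],[0,0,0,0,0,-0.8,1],[0,0,0,0,0,-0.6,1],[0,0,0,0,0,0,1]]]}}

```text
time_s: 4.0
tcp_pos: [0.5281, -0.1618, 0.0375]
ee_rot: [[0.017, -0.466, -0.885], [-0.002, -0.885, 0.466], [-1.0, -0.007, -0.016]]
wrist_force: [0.5, 0.5, -0.1]
gripper_width: 1.001
```

>>> {"fn": "move_arm", "kwargs": {"series": [[[0,0.12,0,-0.05,-0.08,-0.22,1],[0,0,0,0,0,0,1],[0,0,0,0,0,0,0],[0,0,0,0,0,0,0],[0,0,0,0,0,0,0],[0,0,0,0,0,0,0],[0,0,0,0,0,0,0]]]}}

```text
time_s: 4.88
tcp_pos: [0.5295, -0.1664, 0.0304]
ee_rot: [[0.012, -0.463, -0.886], [-0.003, -0.886, 0.463], [-1.0, -0.004, -0.012]]
wrist_force: [-0.6, 0.0, -0.4]
gripper_width: 0.516
```

>>> {"fn": "move_arm", "kwargs": {"series": [[[0,0.08,0,-0.04,0,-0.15,0],[0,0,0,0,0,0,0],[0,0,0,0,0,0,0],[0,0,0,0,0,0,0],[0,0,0,0,0,0,0]]]}}

```text
time_s: 5.5
tcp_pos: [0.5264, -0.1663, 0.0202]
ee_rot: [[-0.001, -0.464, -0.886], [-0.002, -0.886, 0.464], [-1.0, 0.003, -0.0]]
wrist_force: [0.4, 0.2, -0.5]
gripper_width: 0.371
```

>>> {"fn": "move_arm", "kwargs": {"series": [[[0,0,0,0,0,0.5,0],[0,0,0,0,0,0.7,0],[0,0,0,0.2,0.3,0.4,0],[0,0,0,0.45,0.6,0,0],[0,0,0,0.45,0.6,0,0],[0,0,0,0.45,0.6,0,0],[0,0,0,0.45,0.6,0,0],[0,0,0,0.3,0.4,0,0],[0,0,0,0,0,0,0]]]}}

```text
time_s: 6.62
tcp_pos: [0.6637, 0.0261, 0.1159]
ee_rot: [[-0.008, -0.467, -0.884], [0.0, -0.884, 0.467], [-1.0, 0.004, 0.007]]
wrist_force: [-0.6, -0.9, -2.5]
gripper_width: 0.366
```

>>> {"fn": "move_arm", "kwargs": {"series": [[[0,-0.05,0,0.27,0.27,0,0],[0,0,0,0,0,0,0],[0,0,0,0,0,0,0]]]}}

```text
time_s: 7.0
tcp_pos: [0.6772, 0.0409, 0.114]
ee_rot: [[-0.007, -0.469, -0.883], [-0.0, -0.883, 0.469], [-1.0, 0.003, 0.006]]
wrist_force: [-0.8, -0.2, -1.3]
gripper_width: 0.365
```

Run:
```python
from h import *
s=r.sense(); print(s['tcp_pos'],s['ee_rot'],s['time_s'],s['wrist_force'])
for n in('scene','top'):
    p,d,K,T=cap(n,n+'1'); W=cloud(d,K,T); q=W[d>0]; print(n)
    if n=='scene': cv2.imwrite('pics/s1c.png',cv2.resize(p[150:300,220:420,::-1],(800,600),interpolation=2))
    else: cv2.imwrite('pics/t1c.png',cv2.resize(p[120:270,200:400,::-1],(800,600),interpolation=2))
    for o in spotter.trace(n,'thermometer'):
        q=W[o['mask']&(d>0)]
        if len(q)<20: continue
        print(o['conf'],o['centre'],np.median(q,0),np.percentile(q,2,axis=0),np.percentile(q,98,axis=0))
```

```text
[0.6772415  0.04093377 0.11404175] [[-6.88848581e-03 -4.68778745e-01 -8.83288762e-01]
 [-2.25557594e-04 -8.83308968e-01  4.68791228e-01]
 [-9.99976249e-01  3.42849421e-03  5.97892469e-03]] 7.0 [-0.80007657 -0.1651586  -1.34383632]
scene
0.91 [292.0, 252.0] [0.72238674 0.0228582  0.12399819] [ 0.66945346 -0.00360138  0.10136161] [0.74878418 0.04623286 0.12720215]
0.9 [177.4, 184.4] [ 0.39654367 -0.30827123  0.04162953] [ 0.27637597 -0.35925165  0.00988651] [ 0.4605538  -0.27131946  0.04535133]
0.86 [370.0, 172.2] [0.24479675 0.25293168 0.03900547] [0.1558147  0.18863341 0.00194318] [0.30280513 0.33287499 0.04469863]
0.53 [337.2, 204.9] [0.53066472 0.12476165 0.10340306] [0.51342149 0.11402677 0.09997932] [0.54246391 0.14084731 0.12254097]
top
0.69 [265.4, 175.0] [0.63182519 0.06144602 0.12273704] [0.60904785 0.0430409  0.1065474 ] [0.66325259 0.08231454 0.12727412]
0.6 [393.9, 269.8] [ 0.3551986  -0.31789211  0.0389399 ] [ 0.27075882 -0.36077695  0.01131441] [ 0.44875742 -0.27458692  0.04435014]
```

View pics/s1c.png

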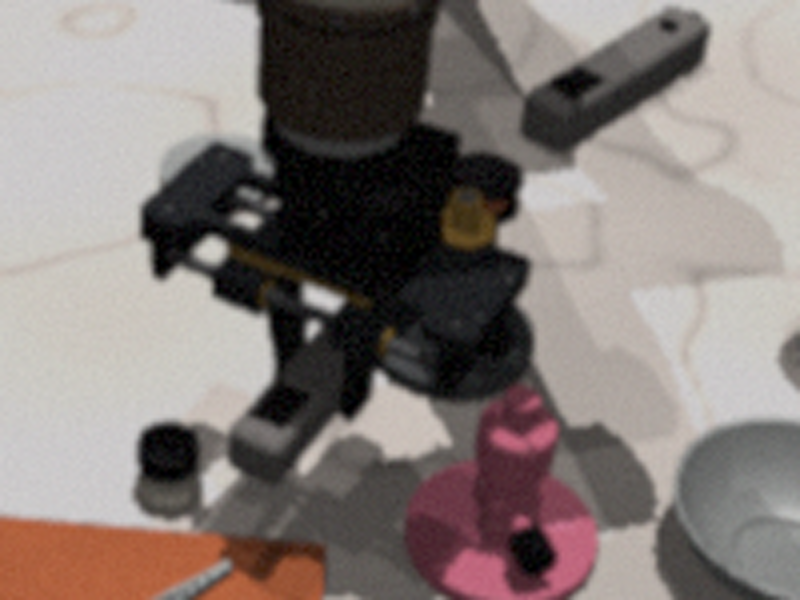

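View pics/t1c.png

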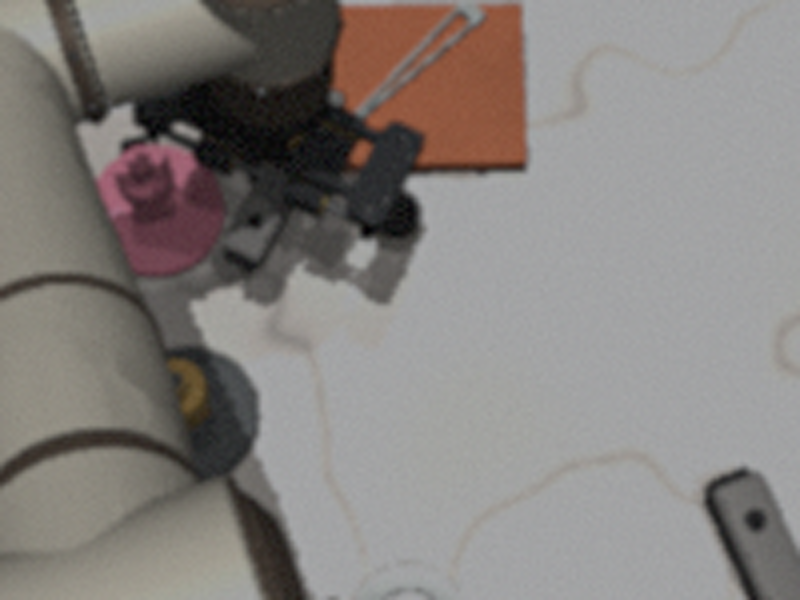

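>>> {"fn": "move_arm", "kwargs": {"series": [[[0,0,0,0,0,0,0],[0,0,0,0,0,0,0],[0,0,0,0,0,0,0],[0,0,0,0,0,0,0],[0,0,0,0,0,0,0],[0,0,0,0,0,0,0],[0,0,0,0,0,0,0],[0,0,0,0,0,0,0],[0,0,0,0,0,0,0],[0,0,0,0,0,0,0],[0,0,0,0,0,0,0],[0,0,0,0,0,0,0]]]}}

```text
time_s: 8.7
tcp_pos: [0.6777, 0.0406, 0.1149]
ee_rot: [[-0.005, -0.469, -0.883], [0.0, -0.883, 0.469], [-1.0, 0.002, 0.005]]
wrist_force: [0.7, 1.0, -1.6]
gripper_width: 0.367
```

>>> {"fn": "move_arm", "kwargs": {"series": [[[0,0,0,-0.3,-0.4,0,0],[0,0,0,-0.45,-0.62,0,0],[0,0,0,-0.45,-0.62,0,0],[0,0,0,-0.45,-0.62,0,0],[0,0,0,-0.45,-0.62,0,0],[0,0,0,-0.3,-0.4,0,0],[0,0,0,0,-0.1,-0.5,0],[0,0,0,0,0,-0.5,0],[0,0,0,0,0,0,0]]]}}

```text
time_s: 9.82
tcp_pos: [0.5302, -0.168, 0.0563]
ee_rot: [[0.002, -0.468, -0.884], [-0.001, -0.884, 0.468], [-1.0, -0.0, -0.002]]
wrist_force: [-0.5, 0.3, -1.2]
gripper_width: 0.363
```

Need z about 0.021; I'll go down in small steps.

>>> {"fn": "move_arm", "kwargs": {"series": [[[0,0,0,0,0,-0.3,0],[0,0,0,0,0,-0.15,0],[0,0,0,0,0,0,0],[0,0,0,0,0,0,0]]]}}

```text
time_s: 10.32
tcp_pos: [0.5345, -0.168, 0.0334]
ee_rot: [[0.011, -0.466, -0.885], [-0.002, -0.885, 0.466], [-1.0, -0.003, -0.011]]
wrist_force: [0.1, -0.3, -1.7]
gripper_width: 0.364
```

>>> {"fn": "move_arm", "kwargs": {"series": [[[0,0.08,0,-0.04,0,-0.16,0],[0,0,0,0,0,0,0],[0,0,0,0,0,0,0]]]}}

```text
time_s: 10.7
tcp_pos: [0.5328, -0.1679, 0.0243]
ee_rot: [[0.001, -0.465, -0.885], [-0.003, -0.885, 0.465], [-1.0, 0.002, -0.002]]
wrist_force: [-1.0, -0.5, -1.6]
gripper_width: 0.366
```

>>> {"fn": "move_arm", "kwargs": {"series": [[[0,0,0,0,0,-0.06,0],[0,0,0,0,0,-0.02,0],[0,0,0,0,0,0,0]]]}}

```text
time_s: 11.08
tcp_pos: [0.5328, -0.1679, 0.0203]
ee_rot: [[0.001, -0.465, -0.885], [-0.003, -0.885, 0.465], [-1.0, 0.002, -0.003]]
wrist_force: [-0.1, 0.3, -0.4]
gripper_width: 0.367
```

>>> {"fn": "move_arm", "kwargs": {"series": [[[0,0,0,0,0,0,1],[0,0,0,0,0,0,1],[0,0,0,0,0,0,1],[0,0,0,0,0,0,1],[0,0,0,0,0,0,1],[0,0,0,0,0,0,1]]]}}

```text
time_s: 11.82
tcp_pos: [0.5337, -0.1681, 0.0205]
ee_rot: [[0.004, -0.465, -0.885], [-0.003, -0.885, 0.465], [-1.0, 0.001, -0.005]]
wrist_force: [-0.1, 0.1, -0.1]
gripper_width: 0.944
```

Run:
```python
from h import *
s=r.sense(); print(s['tcp_pos'],s['ee_rot'],s['joints'],s['gripper_width'])
z=np.load('pics/top0.npz'); p=z['p']; 
cv2.imwrite('pics/tb.png',cv2.resize(p[190:250,210:290,::-1],(800,600),interpolation=2))
p,d,K,T=cap('wrist','w2')
```

```text
[ 0.53374743 -0.16811137  0.02052351] [[ 0.00350748 -0.46471425 -0.88545376]
 [-0.00312137 -0.88545998  0.46470515]
 [-0.99998898  0.00113389 -0.00455628]] [ -0.79580772  30.32863273 -23.47707427   0.29954958 -35.99123555
  62.86215035] 0.9439376484173625
```

View pics/w2.png

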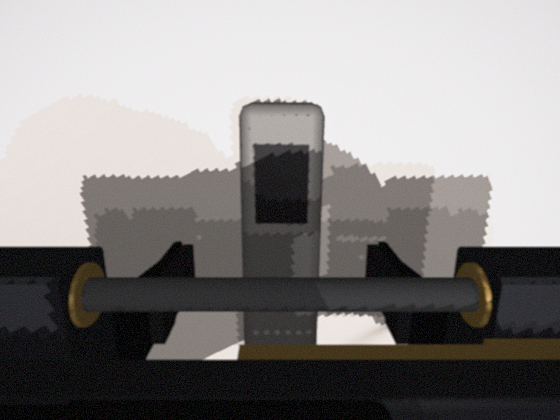

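View pics/tb.png

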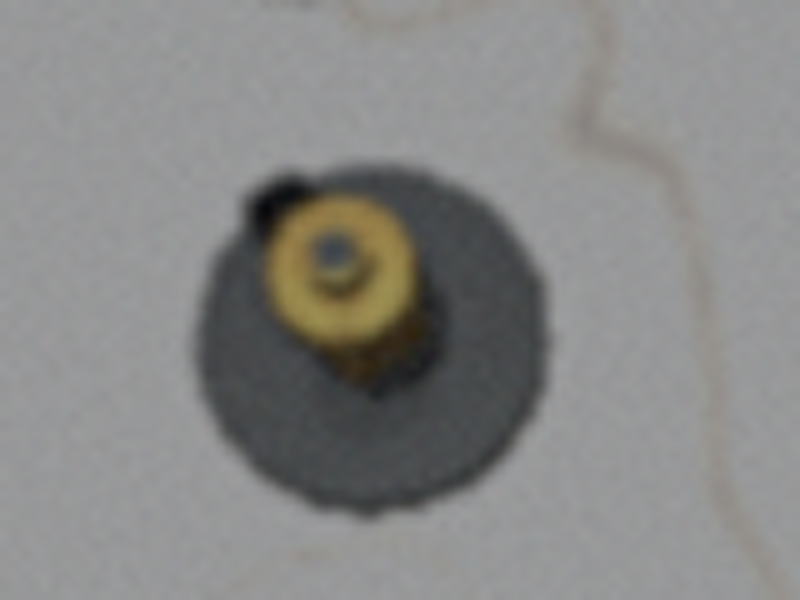

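The thermometer lies flat between the opened fingers. Lifting off and moving over the torch cap.

>>> {"fn": "move_arm", "kwargs": {"series": [[[0,0,0,0,0,0.5,1],[0,0,0,0,0,0.9,1],[0,0,0,0,0,0.9,1],[0,0,0,0,0.5,0.7,1],[0,0,0,0,0.85,0.2,1],[0,0,0,0,0.85,0,1],[0,0,0,0,0.85,0,1],[0,0,0,0,0.85,0,1],[0,0,0,0,0.6,0,1],[0,0,0,0,0,0,1],[0,0,0,0,0,0,1]]]}}

```text
time_s: 13.25
tcp_pos: [0.5307, 0.1096, 0.2194]
ee_rot: [[0.005, -0.467, -0.884], [-0.0, -0.884, 0.467], [-1.0, -0.002, -0.005]]
wrist_force: [-1.0, 0.7, 0.2]
gripper_width: 1.0
```

Run:
```python
from h import *
s=r.sense(); print(s['tcp_pos'],s['ee_rot'].round(3).tolist(),s['joints'].round(1))
p,d,K,T=cap('wrist','w3'); W=cloud(d,K,T); q=W[d>0]
q=q[np.hypot(q[:,0]-.524,q[:,1]-.123)<.04]
for lo,hi in((.112,.13),(.093,.106)):
    a=q[(q[:,2]>lo)&(q[:,2]<hi)]; print(len(a),cv2.minEnclosingCircle(a[:,:2].astype(np.float32)*1000) if len(a) else 0,np.percentile(a[:,2],[10,50,90]) if len(a) else 0)
p,d,K,T=cap('top','t3'); W=cloud(d,K,T); q=W[d>0]
m=(abs(q[:,0]-.53)<.11)&(abs(q[:,1]+.167)<.1)&(q[:,2]>.02)&(q[:,2]<.05); a=q[m]
print(cv2.minAreaRect(a[:,:2].astype(np.float32)*1000),np.median(a[:,2]))
```

```text
[0.53067637 0.10963602 0.21937542] [[0.005, -0.467, -0.884], [-0.0, -0.884, 0.467], [-1.0, -0.002, -0.005]] [ 28.9  14.8 -13.5   0.2 -61.5  33.2]
590 ((522.5497436523438, 122.57093048095703), 9.607112884521484) [0.11734603 0.12039963 0.1213853 ]
1756 ((522.4983520507812, 122.80902862548828), 21.805335998535156) [0.09822969 0.10014869 0.1012162 ]
((533.0888061523438, -167.73916625976562), (31.7763614654541, 148.6487579345703), 62.02122497558594) 0.028856636707765393
```

View pics/w3.png

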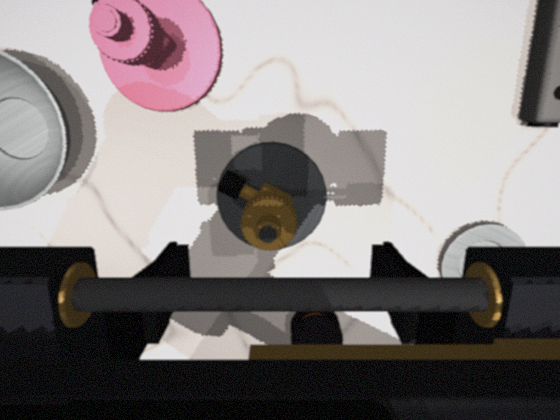

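Run:
```python
import cv2
p=cv2.imread('pics/w3.png'); cv2.imwrite('pics/w3c.png',cv2.resize(p[150:270,200:360],(800,600),interpolation=2))
```

```text
(no output)
```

View pics/w3c.png

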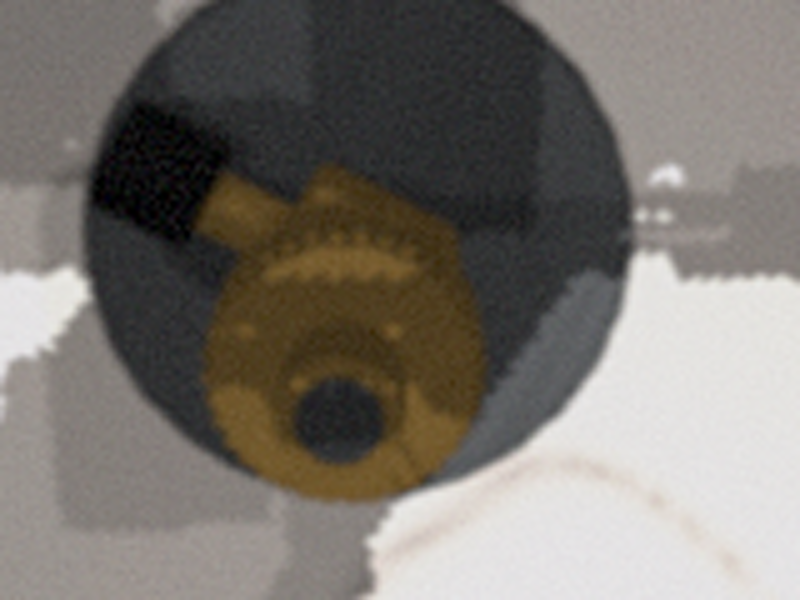

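The wrist view shows the brass torch with its cap centred near (268,215). The fit gives an axis of (0.523, 0.123) and a cap top at 0.1003, so it's about 2.7 rad unscrewed. The bar is too faint to read, so I'll find the stop by moment and stall.

>>> {"fn": "move_arm", "kwargs": {"series": [[[0,0.04,0,-0.12,0.22,-0.3,1],[0,0,0,0,0,-0.7,1],[0,0,0,0,0,-0.6,1],[0,0,0,0,0,0,1],[0,0,0,0,0,0,1]]]}}

```text
time_s: 13.98
tcp_pos: [0.5254, 0.1179, 0.124]
ee_rot: [[0.004, -0.474, -0.88], [0.001, -0.88, 0.474], [-1.0, -0.003, -0.003]]
wrist_force: [0.1, 0.4, -0.2]
gripper_width: 0.996
```

>>> {"fn": "move_arm", "kwargs": {"series": [[[0,0.03,0,-0.03,0.09,-0.4,1],[0,0,0,0,0,-0.2,1],[0,0,0,0,0,0,1]]]}}

```text
time_s: 14.35
tcp_pos: [0.5269, 0.1237, 0.0922]
ee_rot: [[0.009, -0.475, -0.88], [0.005, -0.88, 0.475], [-1.0, -0.009, -0.006]]
wrist_force: [0.5, 0.9, 0.1]
gripper_width: 1.0
```

>>> {"fn": "move_arm", "kwargs": {"series": [[[-0.04,0.07,0,-0.06,0,-0.04,1],[0,0,0,0,0,0,1],[0,0,0,0,0,0,0],[0,0,0,0,0,0,0],[0,0,0,0,0,0,0],[0,0,0,0,0,0,0],[0,0,0,0,0,0,0],[0,0,0,0,0,0,0]]]}}

```text
time_s: 15.35
tcp_pos: [0.524, 0.1233, 0.0923]
ee_rot: [[0.001, -0.474, -0.88], [-0.001, -0.88, 0.474], [-1.0, -0.0, -0.002]]
wrist_force: [-0.7, -2.2, 2.2]
gripper_width: 0.476
```

```bash
cat > st.py <<'E'
from station import r
import numpy as np
s=r.sense(); R=s['ee_rot']; print('t',s['time_s'],'p',s['tcp_pos'].round(4),'yaw',round(np.degrees(np.arctan2(R[1,1],R[0,1])),2),'tilt x',R[:2,0].round(3),'F',s['wrist_force'].round(1),'M',s['moment'].round(3),'j',s['joints'].round(1),'g',round(s['gripper_width'],3))
E
python3 st.py
```

```text
t 15.35 p [0.524  0.1233 0.0923] yaw -118.33 tilt x [ 0.001 -0.001] F [-0.7 -2.2  2.2] M [-0.996  0.258  0.05 ] j [ 30.6  22.8 -22.9   0.1 -44.3  31. ] g 0.476
```

>>> {"fn": "move_arm", "kwargs": {"series": [[[0,0,-0.8,0,0,-0.003,0],[0,0,-0.8,0,0,-0.003,0],[0,0,-0.8,0,0,-0.003,0],[0,0,-0.8,0,0,-0.003,0],[0,0,-0.8,0,0,-0.003,0],[0,0,-0.8,0,0,-0.003,0],[0,0,-0.8,0,0,-0.003,0],[0,0,-0.8,0,0,-0.003,0]]]}}

```text
time_s: 16.35
tcp_pos: [0.5235, 0.123, 0.0908]
ee_rot: [[-0.0, -0.988, -0.154], [-0.001, -0.154, 0.988], [-1.0, 0.0, -0.001]]
wrist_force: [-1.4, -1.3, 0.6]
gripper_width: 0.473
```

```bash
python3 st.py
```

```text
t 16.35 p [0.5235 0.123  0.0908] yaw -171.17 tilt x [-0.    -0.001] F [-1.4 -1.3  0.6] M [-0.13   0.115  0.051] j [ 30.5  22.9 -23.    0.1 -44.2 -21.8] g 0.473
```

>>> {"fn": "move_arm", "kwargs": {"series": [[[0,0,-0.8,0,0,-0.003,0],[0,0,-0.8,0,0,-0.003,0],[0,0,-0.8,0,0,-0.003,0],[0,0,-0.8,0,0,-0.003,0],[0,0,-0.8,0,0,-0.003,0],[0,0,-0.8,0,0,-0.003,0],[0,0,-0.8,0,0,-0.003,0],[0,0,-0.8,0,0,-0.003,0]]]}}

```text
time_s: 17.35
tcp_pos: [0.523, 0.1231, 0.0894]
ee_rot: [[-0.002, -0.719, 0.695], [-0.0, 0.695, 0.719], [-1.0, 0.001, -0.001]]
wrist_force: [-1.1, -0.4, 0.8]
gripper_width: 0.472
```

```bash
python3 st.py
```

```text
t 17.35 p [0.523  0.1231 0.0894] yaw 135.96 tilt x [-0.002 -0.   ] F [-1.1 -0.4  0.8] M [-0.117  0.009  0.123] j [ 30.5  23.  -23.   -0.  -44.1 -74.5] g 0.472
```

Turned 105.7° so far with no stop. Continuing in smaller steps.

>>> {"fn": "move_arm", "kwargs": {"series": [[[0,0,-0.6,0,0,-0.002,0],[0,0,-0.6,0,0,-0.002,0],[0,0,-0.6,0,0,-0.002,0],[0,0,-0.6,0,0,-0.002,0],[0,0,-0.6,0,0,-0.002,0]]]}}

```text
time_s: 17.98
tcp_pos: [0.5228, 0.1233, 0.0887]
ee_rot: [[-0.001, -0.361, 0.932], [0.001, 0.932, 0.361], [-1.0, 0.001, -0.001]]
wrist_force: [-0.1, -0.9, 1.8]
gripper_width: 0.476
```

```bash
python3 st.py
```

```text
t 17.975 p [0.5228 0.1233 0.0887] yaw 111.18 tilt x [-0.001  0.001] F [-0.1 -0.9  1.8] M [-0.122 -0.021  0.061] j [ 30.5  23.  -23.1  -0.1 -44.  -99.3] g 0.476
```

>>> {"fn": "move_arm", "kwargs": {"series": [[[0,0,-0.4,0,0,-0.001,0],[0,0,-0.4,0,0,-0.001,0],[0,0,-0.4,0,0,-0.001,0]]]}}

```text
time_s: 18.35
tcp_pos: [0.5228, 0.1234, 0.0884]
ee_rot: [[-0.001, -0.196, 0.981], [0.001, 0.981, 0.196], [-1.0, 0.001, -0.001]]
wrist_force: [-0.2, -0.4, -0.1]
gripper_width: 0.476
```

```bash
python3 st.py
```

```text
t 18.35 p [0.5228 0.1234 0.0884] yaw 101.28 tilt x [-0.001  0.001] F [-0.2 -0.4 -0.1] M [-0.2   -0.08  -0.008] j [ 3.050e+01  2.300e+01 -2.310e+01 -1.000e-01 -4.390e+01 -1.092e+02] g 0.476
```

>>> {"fn": "move_arm", "kwargs": {"series": [[[0,0,-0.4,0,0,-0.001,0],[0,0,-0.4,0,0,-0.001,0],[0,0,-0.4,0,0,-0.001,0]]]}}

```text
time_s: 18.73
tcp_pos: [0.5228, 0.1235, 0.0881]
ee_rot: [[-0.001, -0.024, 1.0], [0.001, 1.0, 0.024], [-1.0, 0.001, -0.001]]
wrist_force: [-0.2, 0.2, 1.0]
gripper_width: 0.474
```

```bash
python3 st.py
```

```text
t 18.725 p [0.5228 0.1235 0.0881] yaw 91.38 tilt x [-0.001  0.001] F [-0.2  0.2  1. ] M [-0.199 -0.088  0.033] j [ 3.060e+01  2.300e+01 -2.310e+01 -1.000e-01 -4.380e+01 -1.191e+02] g 0.474
```

>>> {"fn": "move_arm", "kwargs": {"series": [[[0,0,-0.4,0,0,-0.001,0],[0,0,-0.4,0,0,-0.001,0],[0,0,-0.4,0,0,0,0]]]}}

```text
time_s: 19.1
tcp_pos: [0.5241, 0.1236, 0.0883]
ee_rot: [[0.002, 0.137, 0.991], [-0.0, 0.991, -0.137], [-1.0, -0.0, 0.002]]
wrist_force: [1.1, -1.4, -0.9]
gripper_width: 0.476
```

```bash
python3 st.py
```

```text
t 19.1 p [0.5241 0.1236 0.0883] yaw 82.11 tilt x [ 0.002 -0.   ] F [ 1.1 -1.4 -0.9] M [-0.545 -0.338  0.786] j [ 3.060e+01  2.310e+01 -2.310e+01  1.000e-01 -4.370e+01 -1.286e+02] g 0.476
```

>>> {"fn": "move_arm", "kwargs": {"series": [[[0,0,-0.2,0,0,0,0],[0,0,0,0,0,0,0]]]}}

```text
time_s: 19.35
tcp_pos: [0.5242, 0.1235, 0.0883]
ee_rot: [[0.002, 0.161, 0.987], [-0.001, 0.987, -0.161], [-1.0, -0.001, 0.002]]
wrist_force: [0.2, -1.2, -0.2]
gripper_width: 0.473
```

```bash
python3 st.py
```

```text
t 19.35 p [0.5242 0.1235 0.0883] yaw 80.73 tilt x [ 0.002 -0.001] F [ 0.2 -1.2 -0.2] M [-0.315 -0.159  0.86 ] j [  30.6   23.1  -23.1    0.2  -43.7 -130. ] g 0.473
```

The moment jumped from 0.03 to 0.86 N m after about 160° of turning (2.78 rad, against the 2.7 I estimated), so the cap has bottomed out. Backing off now, watching where the moment reverses.

>>> {"fn": "move_arm", "kwargs": {"series": [[[0,0,0.25,0,0,0,0]]]}}

```text
time_s: 19.48
tcp_pos: [0.5242, 0.1236, 0.0883]
ee_rot: [[0.002, 0.125, 0.992], [-0.001, 0.992, -0.125], [-1.0, -0.001, 0.002]]
wrist_force: [0.1, -1.6, -0.1]
gripper_width: 0.472
```

```bash
python3 st.py
```

```text
t 19.475 p [0.5242 0.1236 0.0883] yaw 82.81 tilt x [ 0.002 -0.001] F [ 0.1 -1.6 -0.1] M [-0.335 -0.255  0.16 ] j [  30.6   23.1  -23.1    0.2  -43.7 -127.9] g 0.472
```

>>> {"fn": "move_arm", "kwargs": {"series": [[[0,0,0.25,0,0,0,0]]]}}

```text
time_s: 19.6
tcp_pos: [0.5242, 0.1236, 0.0883]
ee_rot: [[0.002, 0.09, 0.996], [-0.0, 0.996, -0.09], [-1.0, -0.0, 0.002]]
wrist_force: [1.2, -1.6, 0.6]
gripper_width: 0.471
```

```bash
python3 st.py
```

```text
t 19.6 p [0.5242 0.1236 0.0883] yaw 84.82 tilt x [ 0.002 -0.   ] F [ 1.2 -1.6  0.6] M [-0.331 -0.212 -0.072] j [ 3.060e+01  2.310e+01 -2.310e+01  1.000e-01 -4.370e+01 -1.259e+02] g 0.471
```

>>> {"fn": "move_arm", "kwargs": {"series": [[[0,0,0.5,0,0,0.002,0],[0,0,0.75,0,0,0.003,0],[0,0,0.75,0,0,0.003,0],[0,0,0.75,0,0,0.003,0],[0,0,0.75,0,0,0.003,0],[0,0,0.75,0,0,0.003,0],[0,0,0.75,0,0,0.003,0],[0,0,0.75,0,0,0.003,0],[0,0,0.75,0,0,0.003,0],[0,0,0.75,0,0,0.003,0],[0,0,0.75,0,0,0.003,0],[0,0,0.75,0,0,0.003,0],[0,0,0.75,0,0,0.003,0],[0,0,0.5,0,0,0.002,0]]]}}

```text
time_s: 21.35
tcp_pos: [0.5237, 0.1243, 0.0906]
ee_rot: [[-0.005, -0.973, 0.229], [0.009, 0.229, 0.973], [-1.0, 0.007, 0.008]]
wrist_force: [-0.9, -0.3, 0.9]
gripper_width: 0.474
```

```bash
python3 st.py
```

```text
t 21.35 p [0.5237 0.1243 0.0906] yaw 166.76 tilt x [-0.005  0.009] F [-0.9 -0.3  0.9] M [-0.309 -0.162 -0.047] j [ 30.3  23.  -22.5  -0.9 -44.5 -42.9] g 0.474
```

Target yaw is about 173.5; 6.7° left.

>>> {"fn": "move_arm", "kwargs": {"series": [[[0,0,0.4,0,0,0.001,0],[0,0,0.4,0,0,0.001,0],[0,0,0,0,0,0,0],[0,0,0,0,0,0,0],[0,0,0,0,0,0,0],[0,0,0,0,0,0,0]]]}}

```text
time_s: 22.1
tcp_pos: [0.5236, 0.1243, 0.0908]
ee_rot: [[-0.006, -0.993, 0.119], [0.011, 0.119, 0.993], [-1.0, 0.007, 0.01]]
wrist_force: [-0.4, -1.0, 1.1]
gripper_width: 0.472
```

```bash
python3 st.py
python3 - <<'E'
from h import *
p,d,K,T=cap('wrist','w4')
p,d,K,T=cap('top','t4'); W=cloud(d,K,T); q=W[d>0]
m=(abs(q[:,0]-.53)<.11)&(abs(q[:,1]+.167)<.1)&(q[:,2]>.02)&(q[:,2]<.05); a=q[m]
print(len(a), cv2.minAreaRect(a[:,:2].astype(np.float32)*1000) if len(a) else 0,np.median(a[:,2]) if len(a) else 0)
p,d,K,T=cap('scene','s4')
E
```

```text
t 22.1 p [0.5236 0.1243 0.0908] yaw 173.15 tilt x [-0.006  0.011] F [-0.4 -1.   1.1] M [-0.303 -0.112  0.031] j [ 30.2  23.  -22.4  -1.  -44.6 -36.4] g 0.472
488 ((533.1259765625, -167.83090209960938), (31.916135787963867, 149.3206787109375), 62.022518157958984) 0.028865652900982197
```

View pics/s4.png

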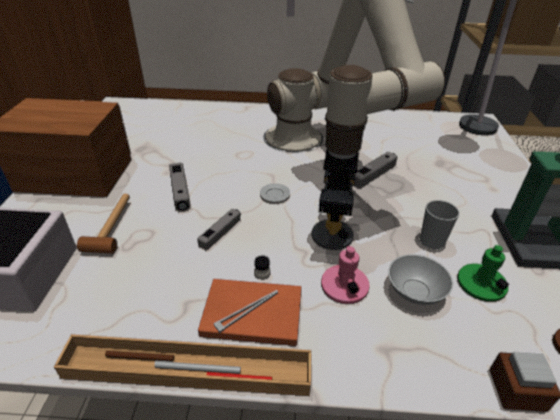

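View pics/w4.png

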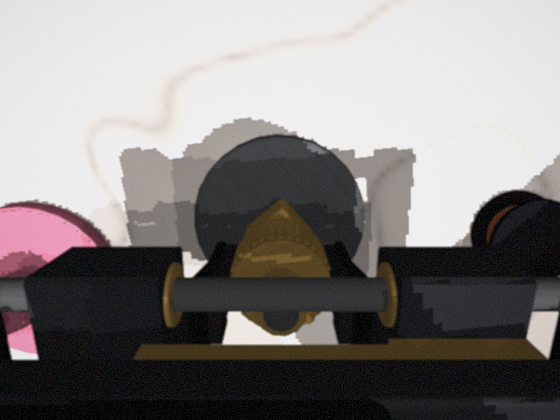

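The scene view shows everything where it was: thermometer flat at (220,228), gripper on the cap at (335,215). One independent check of the cap height before handing in.

```bash
python3 - <<'E'
from h import *
for f in('w3','w4'):
    z=np.load(f'pics/{f}.npz'); W=cloud(z['d'],z['K'],z['T']); q=W[z['d']>0]
    rr=np.hypot(q[:,0]-.5235,q[:,1]-.1233)
    a=q[(rr<.020)&(rr>.0115)&(q[:,2]>.09)&(q[:,2]<.108)]; b=q[(rr<.011)&(q[:,2]>.11)&(q[:,2]<.128)]; g=q[(rr>.025)&(rr<.05)&(q[:,2]>.005)&(q[:,2]<.02)]
    for x in(a,b,g): print(f,len(x),np.percentile(x[:,2],[25,50,75]).round(4) if len(x) else 0)
E
python3 st.py
```

```text
w3 1249 [0.0997 0.1002 0.1007]
w3 606 [0.1198 0.1204 0.121 ]
w3 3915 [0.0136 0.0141 0.0146]
w4 2060 [0.0981 0.0985 0.099 ]
w4 988 [0.1184 0.1189 0.1193]
w4 9178 [0.0137 0.0141 0.0145]
t 22.25 p [0.5236 0.1243 0.0908] yaw 173.16 tilt x [-0.006  0.011] F [ 0.9 -1.1  1.2] M [-0.331 -0.215  0.097] j [ 30.2  23.  -22.4  -1.  -44.6 -36.4] g 0.476
```

The cap top is at 0.0985 m, matching the expected 0.096 + 1.57 × 1.6 mm. Handing in.

```bash
python3 -c "
from station import r
print(r.finish_job())"
```

```text
the job is handed in; nothing more can be done
None
```

I finished the whole task and handed the job in at about 22 s of the 66 s allowed. The hand-in gives no verdict, so I don't have a confirmed pass.

- **Thermometer check:** I picked up the smallest of the three thermometers (150 × 32 × 30 mm). I held its lens about 10 cm from the brass torch's burner tip, less than 1 mm off-axis by calculation, for about 1.7 s.
- **Laying it down:** I set it flat on the bench 8 mm from where it started and let go. In the last top view it had not moved, and its top was 29 mm high, as it should be lying flat.
- **Screwing the cap down:** I turned it clockwise about 160° until the moment jumped to 0.86 N m, which is the stop. That is 2.78 rad against the roughly 2.7 rad I had estimated from its height.
- **Backing off:** I turned it back 89.7° from where the moment reversed. The cap top measured 98.5 mm, matching the 98.5 mm expected at a quarter turn. The arm was still, with the gripper shut on the cap (opening 0.47, about 41 mm) and the TCP about 5 mm from the middle of the knurled part.

**Not confirmed:**
- The raised bar on the cap was too faint to read, so the cap angle rests on moment, yaw and height.
- The fingers slipped a few degrees at the stop. I measured the back-off from after that slip.
- I judged the other objects by eye from the last scene picture, where they looked unmoved; I did not measure them.

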